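# Free the glued power bank from the ratchet clamp

### The arm

A 6-joint arm with a two-finger parallel gripper is mounted at the origin on a cart in front of the work surface, level with it; the furniture and walls round the work are solid. World frame = base frame: x ahead of the robot, y to its left, z up, the work surface at z = 0. Lengths are in m, angles in rad, forces in N, time in s.
With the tool pointing down it reaches from about 0.275 to 0.75 m from the base axis. Payload 10.2 kg.
Tool frame: the origin (TCP) lies at the very end of the fingers, on their centre line; the grasp point (between the pads) lies behind it (env.tcp_to_grasp is the z of the grasp point in the tool frame, in m); z points along the fingers, y is the line along which they close (so a half turn about z gives the same grasp; the last joint's range is limited). The gripper opens to 85 mm and grips with 20 to 120 N. Pads are 22 mm wide; open, the fingers measure 114 mm over their backs; the gripper's body (76 mm by 85 mm) begins 54 mm behind the grasp point. The pads swing forward as they close: fully open they stand 13 mm farther back than shut.
Start: joints at [-1.368, 0.313, 1.498, -0, 1.331, -0.223], TCP at [0.217, -0.478, 0.231] pointing down, gripper open.
Joint ranges: [-2.94, 2.94], [-0.97, 2.17], [0.19, 2.56], [-1.23, 4.37], [0.02, 3.11], [-2.88, 2.88]. Speed limits (rad/s): [2.39, 2.39, 3.01, 3.14, 3.14, 3.14].

### API

Orientations are given as a rotation vector (axis times angle).
In Python, from station import env gives the robot as it stands.
- The arm moves only by the shell command python3 -m handwheel 'ROWS'. ROWS is JSON, a list of rows, each an object of numbers: "fingers": the closure, from 0 (fully open) to 1 (shut); "dx", "dy", "dz": the shift along the tool's x, y, z in cm; "yaw": the turn about the tool's z in rad. In form: [{"fingers": .., "dx": .., "dy": .., "dz": .., "yaw": ..}, ...]. A call has 1 to 12 rows; each row is the pose to reach, as a shift and turn from the pose commanded when the call began, along the tool's axes at that moment; what a row does not reach only later rows make up. A row lasts 1/10 s, in which the tool goes at most 50 mm and 8.59 degrees, less where a joint would pass 70% of its speed; a pose out of reach is approached as far as the arm can. A call with a gripper value outside its range is refused whole. The fingers move at their own pace and stop on an object; the grip force is fixed at half the most. Time passes only in rows, so rows that repeat a pose let the fingers close. It gives the time, the measured TCP pose, the force, the opening and the grip force at its end, in the units of the state.
- env.observe(): the state, without advancing time (a new reading comes with each control period).
- env.camera(name): name is "side" or "top" or "wrist"; returns the picture (384x512x3 uint8, red, green, blue); there is no depth.
- env.camera_params(name): a dict with "K" (3x3 intrinsics, pixels), "rvec" (rotation vector, rad) and "tvec" (3), from world to camera coordinates, as OpenCV has them; the wrist camera has in their place "T_tool_cam" (4x4, takes a point from camera to tool coordinates, whose origin is the TCP and whose axes are the flange's). Camera axes: x right, y down, z forward; pixel columns grow to the right and rows downward; lengths in m; the calibration is good to about 2 mm. A picture is of the moment at which its call begins: read the wrist's pose just before it. camera_params takes no time and is no camera call.
- env.finish_job(): hands the job in; it is judged then, once.
Trained networks look in the newest picture that a camera, given by its name, has taken for a name from the list of things; names that differ only in an ending like _2 or _b are one class to them, and where a whole thing is asked for, a point or a joint stands for the part that bears it (a point fixed in the world has none). Each returns a list of dicts, best first, with "p" (0 to 1); they miss things now and then, are a little off and sometimes report something else, mostly with a low value. They report only what shows in the picture. A call takes as long as a camera call.
- env.search_frame(query, camera): "point" ([x, y, z] in m, in world coordinates, good to about 4 mm: the middle of the surface that is visible of it).
- env.silhouettes(query, camera): "region" (384x512 bool, what is visible of it).
- env.pinpoint(query, camera): "point" ([x, y, z] in m, in world coordinates, good to about 4 mm: a listed point, or the origin of a listed thing).
The state is a dict: "time_s": time; "joint_positions": joint angles; "dq": joint speeds; "tau": joint torques, N m; "eef_pos": TCP position; "ee_rot": TCP orientation; "contact_force": force on the tool from outside, world axes, zero at the start; "torque": the same for the moment, N m; "width": finger opening in m; "grip_force": force on a finger pad.
Only numpy, scipy, OpenCV 4.12 (cv2) and the standard library are available. Lean on these libraries where they do the work, as an engineer would, in place of code of your own. Each camera call takes 0.05 s, during which the arm holds its last target. There are 200 camera calls.

### The job

The glue has set, so free the power bank from the ratchet clamp with your fingertips, lifting nothing: press the red release lever on the sliding jaw, keep it down while you push the jaw all the way back to its end stop, and let the lever spring up again. Then reach down between the two fixed posts and push the power bank straight away from them to the middle of the opened clamp, leaving it flat on the bed with a good finger's width free on both sides. Leave everything else on the bench where it is and take the hand clear.

Things in the scene. Friction and masses are not known exactly. Their poses are not given: they have to be found in the camera images.
- clamp_frame: Clamp screwed to the bench; base plate 140 (x) by 275 (y) by 8 mm, from y = -170 to +105 mm. Origin: on the bench, on the centre line, under the sliding jaw's face when closed. +y runs along the toothed bar from the jaw towards the two fixed posts; z up. The bar (18 mm wide) runs along x = 0, its top at z = 16, its teeth at z = 20 mm. End stop block at y = -155 to -167 mm, 37 mm high.
- bed_middle (a point): Point on the frame at bed height (z = 20 mm), x = 0, y = 10 mm: the middle between the posts' faces and the fully opened jaw's face (65 mm to each). The bed is two rails with blue pads at frame x = -52 and +52 mm, each 26 mm wide, pad tops at z = 20 mm.
- post_gap (a point): Point on the frame midway between the two fixed black rubber posts, in the plane of their faces (frame y = 75 mm), at bed height (z = 20 mm). Posts: 18 mm in diameter, axes at x = -50 and +50, y = 84 mm, tops at z = 42 mm. The 82 mm between them is open from above and behind, so fingers can go down there behind the power bank; nothing there is higher than z = 16 mm.
- sliding_jaw (a joint): Opening of the sliding jaw (m): 0 closed, 0.055 fully back at its end stop; opening q puts its face at frame y = -q. While the release lever is up the ratchet lets it go back only 1 to 2 mm; with the lever down it slides with 3 to 4 N of friction and stays where left. Jaw plate 112 mm wide (x), 12 mm thick with its rubber face, z = 20 to 38 mm; behind it a low deck (z 29 mm).
- push_face (a point): Centre of the front wall of the grey hump on the sliding jaw, where the jaw is pushed back; moves with the jaw. The wall faces the posts (+y), is 40 mm wide (x), reaches from z = 45 to 67 mm (this point z = 56 mm) and stands at frame y = -60 mm minus the opening. The hump is 38 mm deep (y). Between wall and jaw plate there are 48 mm for the fingers.
- release_lever (a joint): Angle of the red release lever (rad): 0 up, pawl in the teeth (a spring returns it there; up to 0.15 if the pawl happens to rest on a tooth); 0.32 fully down (stop). From about 0.2 on the pawl is clear of the teeth and the jaw is free to go back; it must stay so while the jaw is pushed. It takes 2 to 6 N at the lever's front half.
- release_pad (a point): Point on top of the red ribbed lever, moves with it; lever up: 15 mm before the hump's wall, z = 48 mm. Plate 34 mm wide (x), 42 mm long (y); pivot in the hump 6 mm behind its wall, z = 24 mm. Up, it rises by 0.32 rad away from the hump, front end z = 55 mm; fully down its top is level at z = 40 mm. Fingertips at z = 40 to 43 mm keep the pawl clear and pass over the jaw plate and power bank.
- power_bank: Loose dark power bank, 152 (its x) by 74 (its y) by 14 mm, 0.2 to 0.4 kg. Origin: centre of its underside. Lies flat on the bed (z = 20 mm), long side along the frame's x, between the fixed posts (one long edge at their faces) and the closed jaw; origin at frame y = about 37.6 mm. It slides on the bed with friction and stays where it is left.
- flux_syringe: Bystander: amber flux syringe, 88 x 17 x 17 mm, lying on the bench close beside the clamp on the side away from the robot. Origin: centre of its underside, length along its x.
- glue_tube: Bystander: white and green glue tube, 154 x 46 x 35 mm, lying on the bench to the right. Origin: centre of its underside, length along its x.
- paste_tub: Bystander: round white tub with lid, 78 mm in diameter, 31 mm high, standing to the right. Origin: centre of its underside.
- suction_cup: Bystander: black suction cup with a ring on top, 55 mm in diameter, 37 mm high, standing to the left. Origin: centre of its underside.

How it is judged:
On the way, in this order (a step that is already met when the one before it is completed fails the run):
1. the release lever is pressed down while the jaw is still closed (value of joint release_lever above 0.17 rad and value of joint sliding_jaw below 0.015 m), for 0.1 s.
2. the jaw is pushed back to its end stop (value of joint sliding_jaw above 0.05 m), for 0.2 s.
At the end, for the whole second after the job is handed in: Jaw back at its end stop (opened over 48 of 55 mm), release lever let go (under 0.17 rad); power bank flat and at rest on the bed, straight within 10 degrees, under 40 mm off sideways, 12 mm or more free on each side (its centre at frame y -6 to +26 mm) (value of joint sliding_jaw above 0.048 m and value of joint release_lever below 0.17 rad and y of power_bank in the frame of clamp_frame between -0.006 and 0.026 m and x of power_bank in the frame of clamp_frame between -0.04 and 0.04 m and angle between the y axis of power_bank and the y axis of clamp_frame, either way round below 0.17 rad and z of power_bank in the frame of clamp_frame between 0.017 and 0.023 m and linear speed of power_bank below 0.01 m/s); the robot touches nothing.
It fails at once if the power bank is lifted off its bed or tipped (z of power_bank in the frame of clamp_frame above 0.03 m or angle between power_bank's own z axis and vertical above 0.2 rad).
It fails at once if a bystander is disturbed (moved more than 25 mm) (distance of any of flux_syringe, glue_tube, paste_tub, suction_cup from where it was at the start of the episode above 0.025 m).
It also fails if it takes over 42 s, if anything falls off the work surface, if the arm or the gripper's body presses on something with over 40 N, if the wrist force passes 120 N, or if a joint passes its speed limit or range.

## Working session

There is one attempt and no reset: what is moved stays moved. The work goes in short steps, Python scripts to look and compute and a shell command to move; the robot and the scene stay as the last step left them, time stands still between calls to the robot, and variables do not carry over. Pictures are saved under pics/ and viewed, at most 10 in all, crops included, and the job is handed in when it is done.

```bash
mkdir -p pics; ls; cat > h.py <<'E'
from station import env
import numpy as np, cv2
from scipy.spatial.transform import Rotation as R
def snap(c,f):
    im=env.camera(c); cv2.imwrite('pics/'+f,im[...,::-1]); return im
def proj(c,P):
    p=env.camera_params(c); return cv2.projectPoints(np.array(P,float).reshape(-1,3),np.array(p['rvec']),np.array(p['tvec']),np.array(p['K']),None)[0].reshape(-1,2)
E
python3 - <<'E'
from h import *
a=snap('top','t1.png'); b=snap('side','s1.png')
cv2.imwrite('pics/ts.png',np.vstack([a,b])[...,::-1][:, :] if 0 else cv2.resize(np.hstack([a,b])[...,::-1],(800,300)))
s=env.observe(); print(s['time_s'],s['eef_pos'],s['ee_rot'],s['contact_force'],env.tcp_to_grasp)
for c in('top','side'):
  for n in('clamp_frame','bed_middle','post_gap','push_face','release_pad','power_bank','flux_syringe','glue_tube','paste_tub','suction_cup'):
    print(c,n,[(np.round(d['point'],4).tolist(),round(d['p'],2)) for d in env.pinpoint(n,c)[:2]])
print(env.observe()['time_s'])
E
```

```text
pics
0.1 [ 0.21678484 -0.4779208   0.23082014] [-3.06963169e+00 -6.63532113e-01 -4.19315698e-05] [1.1714367  0.09201805 0.80201816] -0.0187
top clamp_frame [([0.4957, 0.004, 0.0024], 0.57)]
top bed_middle [([0.4924, 0.0134, 0.0214], 0.74), ([0.5021, -0.052, 0.0554], 0.43)]
top post_gap [([0.48, 0.0826, 0.0201], 0.55)]
top push_face [([0.5016, -0.0525, 0.059], 0.82)]
top release_pad [([0.4977, -0.0355, 0.0465], 0.7)]
top power_bank [([0.4826, 0.0443, 0.0226], 0.81), ([0.4701, -0.3166, 0.0004], 0.66)]
top flux_syringe [([0.6068, -0.0661, 0.0005], 0.73)]
top glue_tube [([0.4708, -0.3158, 0.002], 0.66)]
top paste_tub [([0.6057, -0.2907, 0.0023], 0.77)]
top suction_cup [([0.5406, 0.32, -0.0008], 0.77)]
side clamp_frame [([0.4944, 0.0083, -0.0], 0.82)]
side bed_middle [([0.4895, 0.0176, 0.0188], 0.75)]
side post_gap [([0.4833, 0.0805, 0.0204], 0.6)]
side push_face [([0.5029, -0.0522, 0.0576], 0.55)]
side release_pad []
side power_bank [([0.4879, 0.0523, 0.0208], 0.72)]
side flux_syringe [([0.6064, -0.0691, -0.0002], 0.6)]
side glue_tube [([0.4674, -0.3154, -0.0015], 0.57)]
side paste_tub [([0.605, -0.2892, -0.0034], 0.55), ([0.4873, 0.0192, 0.0196], 0.32)]
side suction_cup [([0.5403, 0.3222, 0.0014], 0.98)]
1.1
```

View pics/t1.png

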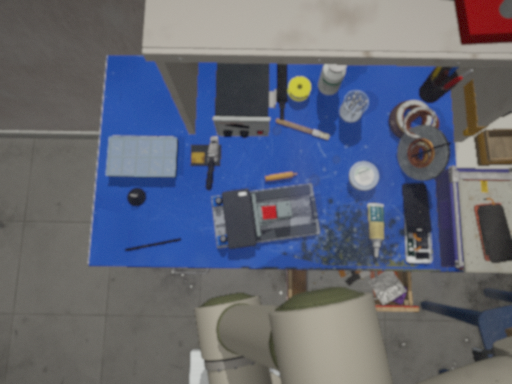

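View pics/s1.png

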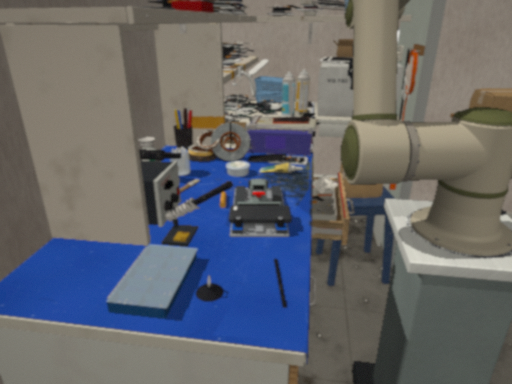

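The top view shows the clamp at about (265,215) px, with the red lever at (269,212) and image left being world +y. In the side view the clamp is at (260,208). Next I'll fit the frame to the network's points.

```bash
cat >> h.py <<'E'
def fit(obs):
    # obs: list of (frame xyz, world xyz, weight); planar rigid fit
    from scipy.optimize import least_squares
    A=np.array([o[0] for o in obs]);B=np.array([o[1] for o in obs]);w=np.array([o[2] for o in obs])
    f=lambda t:((A@R.from_euler('z',t[2]).as_matrix().T)[:,:2]+t[:2]-B[:,:2])*w[:,None]
    s=least_squares(lambda t:f(t).ravel(),[.49,0,.15]); return s.x,f(s.x)
def w(t,p): return np.array(p)@R.from_euler('z',t[2]).as_matrix().T+[t[0],t[1],0]
def plan(t,p,yawf=np.pi/2):
    """frame target p, tool x at yawf in frame: prints row shift"""
    s=env.observe();Rt=R.from_rotvec(s['ee_rot']).as_matrix()
    d=Rt.T@(w(t,p)-s['eef_pos'])*100
    a=np.arctan2(Rt[1,0],Rt[0,0]); y=-((t[2]+yawf-a+np.pi)%(2*np.pi)-np.pi)
    print('dx dy dz cm',np.round(d,2),'yaw',round(y,3))
def where(t):
    s=env.observe();p=np.array(s['eef_pos'])-[t[0],t[1],0]
    print('t',s['time_s'],'tcp frame mm',np.round(1000*R.from_euler('z',-t[2]).apply(p),1),'F',np.round(R.from_euler('z',-t[2]).apply(s['contact_force']),1),'width',round(s['width'],4))
E
python3 - <<'E'
from h import *
P={'clamp_frame':[0,0,0],'bed_middle':[0,.01,.02],'post_gap':[0,.075,.02],'push_face':[0,-.06,.056],'release_pad':[0,-.045,.048],'power_bank':[0,.0376,.02]}
W=[('clamp_frame',[.4957,.004,0]),('bed_middle',[.4924,.0134,0]),('post_gap',[.48,.0826,0]),('push_face',[.5016,-.0525,0]),('release_pad',[.4977,-.0355,0]),('clamp_frame',[.4944,.0083,0]),('bed_middle',[.4895,.0176,0]),('post_gap',[.4833,.0805,0]),('push_face',[.5029,-.0522,0])]
t,r=fit([(P[n],v,1) for n,v in W]); print(t,np.round(r*1000,1))
im=cv2.imread('pics/t1.png')[165:265,190:340]; im=cv2.resize(im,None,fx=5,fy=5,interpolation=cv2.INTER_CUBIC)
def poly(pts,c):
    q=((proj('top',w(t,np.array(pts)/1000))-[190,165]+.5)*5).astype(np.int32); cv2.polylines(im,[q],True,c,1)
poly([[-70,-170,8],[70,-170,8],[70,105,8],[-70,105,8]],(0,255,255))
poly([[-56,-12,38],[56,-12,38],[56,0,38],[-56,0,38]],(0,255,0))
poly([[-20,-98,67],[20,-98,67],[20,-60,67],[-20,-60,67]],(255,255,0))
poly([[-76,.6,34],[76,.6,34],[76,74.6,34],[-76,74.6,34]],(255,0,255))
cv2.imwrite('pics/ov.png',im); plan(t,[0,-.02,.25]); 
E
```

```text
[0.49313816 0.00680618 0.14924949] [[-2.6  2.8]
 [-0.7  3.3]
 [ 2.  -1.6]
 [ 0.5 -0. ]
 [ 2.1 -2.2]
 [-1.3 -1.5]
 [ 2.2 -0.9]
 [-1.3  0.5]
 [-0.8 -0.3]]
dx dy dz cm [ 44.65 -30.83  -1.87] yaw -1.294
```

View pics/ov.png

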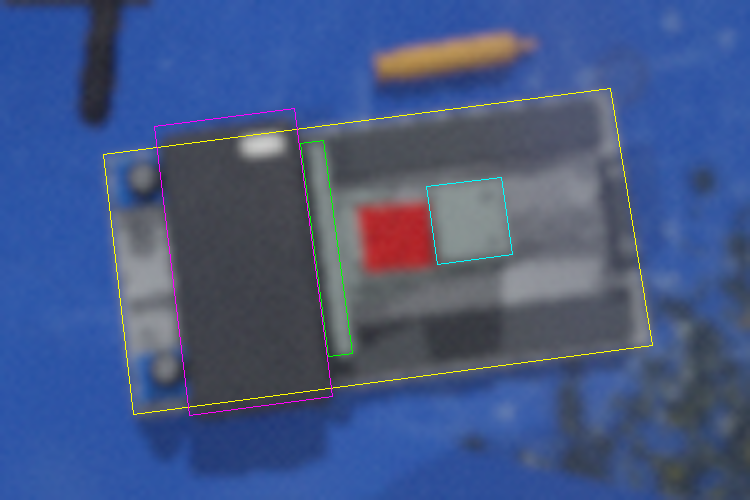

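The overlay matches the clamp to about 2 mm: plate outline, red lever up to the hump wall at (432,225), and jaw at (327,245). I'll fly above it with the fingers shut.

```bash
cat >> h.py <<'E'
T=np.array([0.49313816,0.00680618,0.14924949])
E
python3 -m handwheel '[{"fingers":1,"dx":44.6,"dy":-30.8,"dz":0,"yaw":-1.294},{"fingers":1,"dx":44.6,"dy":-30.8,"dz":0,"yaw":-1.294},{"fingers":1,"dx":44.6,"dy":-30.8,"dz":0,"yaw":-1.294},{"fingers":1,"dx":44.6,"dy":-30.8,"dz":0,"yaw":-1.294},{"fingers":1,"dx":44.6,"dy":-30.8,"dz":0,"yaw":-1.294},{"fingers":1,"dx":44.6,"dy":-30.8,"dz":0,"yaw":-1.294},{"fingers":1,"dx":44.6,"dy":-30.8,"dz":0,"yaw":-1.294},{"fingers":1,"dx":44.6,"dy":-30.8,"dz":0,"yaw":-1.294},{"fingers":1,"dx":44.6,"dy":-30.8,"dz":0,"yaw":-1.294},{"fingers":1,"dx":44.6,"dy":-30.8,"dz":0,"yaw":-1.294},{"fingers":1,"dx":44.6,"dy":-30.8,"dz":0,"yaw":-1.294},{"fingers":1,"dx":44.6,"dy":-30.8,"dz":0,"yaw":-1.294}]'
python3 - <<'E'
from h import *
where(T); s=env.observe(); im=snap('wrist','w1.png')
p=env.camera_params('wrist'); Tc=np.array(p['T_tool_cam']); K=np.array(p['K'])
Rt=R.from_rotvec(s['ee_rot']).as_matrix()
def pw(P):
    q=(w(T,np.array(P)/1000)-s['eef_pos'])@Rt
    q=(q-Tc[:3,3])@Tc[:3,:3]@K.T; return q[:,:2]/q[:,2:]
b=im[...,::-1].copy()
for P,c in(([[-70,-170,8],[70,-170,8],[70,105,8],[-70,105,8]],(0,255,255)),([[-56,-12,38],[56,-12,38],[56,0,38],[-56,0,38]],(0,255,0)),([[-20,-98,67],[20,-98,67],[20,-60,67],[-20,-60,67]],(255,255,0))):
    cv2.polylines(b,[pw(P).astype(np.int32)],True,c,1)
cv2.imwrite('pics/w1o.png',b)
plan(T,[0,-.038,.075]); print(s['joint_positions'])
for n in ('push_face','release_pad','bed_middle','post_gap','power_bank'):
    for d in env.pinpoint(n,'wrist')[:1]: print(n,np.round(1000*R.from_euler('z',-T[2]).apply(np.array(d['point'])-[T[0],T[1],0]),1),d['p'])
E
```

```text
time_s: 2.3
eef_pos: [0.4971, -0.0097, 0.2311]
ee_rot: [-2.044, -2.386, -0.001]
contact_force: [0.1, -1.0, 0.3]
width: -0.0001
grip_force: 0.0
t 2.3 tcp frame mm [  1.5 -16.9 231.1] F [-0.1 -1.   0.3] width -0.0001
dx dy dz cm [-1.93 -0.03 15.6 ] yaw 0.004
[-2.56120544e-01  2.51515989e-01  1.57958828e+00  9.16537087e-04
  1.31034281e+00 -4.10535046e-01]
push_face [ -0.5 -57.8  55.5] 0.83
release_pad [ -1.5 -45.3  44.8] 0.57
bed_middle [-0.2 10.1 17.9] 0.86
post_gap [ 2.7 74.9 20.4] 0.83
```

View pics/w1o.png

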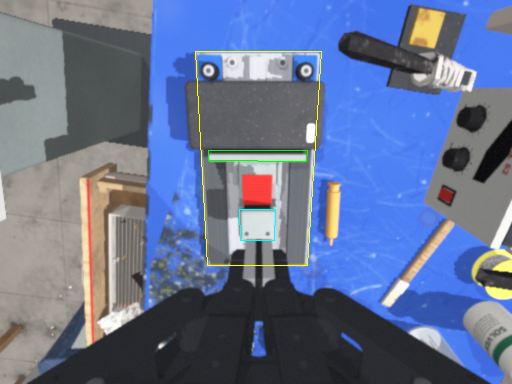

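The overlay fits the wrist view too: wall edge at (258,208), red lever at (257,190). Now I'll descend above the lever.

```bash
python3 -m handwheel '[{"fingers":1,"dx":-2.0,"dy":0,"dz":5,"yaw":0},{"fingers":1,"dx":-2.0,"dy":0,"dz":10,"yaw":0},{"fingers":1,"dx":-2.0,"dy":0,"dz":14,"yaw":0},{"fingers":1,"dx":-2.0,"dy":0,"dz":16.5,"yaw":0},{"fingers":1,"dx":-2.0,"dy":0,"dz":16.5,"yaw":0}]'; python3 -c "
from h import *
where(T);plan(T,[0,-.038,.042])"
```

```text
time_s: 3.1
eef_pos: [0.4968, -0.0336, 0.0637]
ee_rot: [-2.048, -2.375, 0.004]
contact_force: [0.3, 0.6, 0.7]
width: -0.0001
grip_force: 0.0
t 3.1 tcp frame mm [ -2.4 -40.5  63.7] F [0.3 0.5 0.7] width -0.0001
dx dy dz cm [0.25 0.25 2.17] yaw -0.002
```

```bash
python3 -m handwheel '[{"fingers":1,"dx":0.2,"dy":0.2,"dz":1.0,"yaw":0},{"fingers":1,"dx":0.2,"dy":0.2,"dz":1.8,"yaw":0},{"fingers":1,"dx":0.2,"dy":0.2,"dz":2.2,"yaw":0},{"fingers":1,"dx":0.2,"dy":0.2,"dz":2.2,"yaw":0},{"fingers":1,"dx":0.2,"dy":0.2,"dz":2.2,"yaw":0}]'; python3 -c "
from h import *
where(T)"
```

```text
time_s: 3.6
eef_pos: [0.501, -0.0311, 0.045]
ee_rot: [2.049, 2.38, 0.001]
contact_force: [0.2, -0.5, 3.3]
width: -0.0003
grip_force: 1.5
t 3.6 tcp frame mm [  2.1 -38.7  45. ] F [ 0.1 -0.5  3.3] width -0.0003
```

```bash
python3 -m handwheel '[{"fingers":1,"dx":0,"dy":0,"dz":0.2,"yaw":0},{"fingers":1,"dx":0,"dy":0,"dz":0.3,"yaw":0},{"fingers":1,"dx":0,"dy":0,"dz":0.3,"yaw":0}]'; python3 -c "
from h import *
where(T)"
```

```text
time_s: 3.9
eef_pos: [0.5006, -0.0307, 0.0415]
ee_rot: [2.05, 2.38, 0.001]
contact_force: [-0.5, 2.7, 5.5]
width: -0.0001
grip_force: 2.5
t 3.9 tcp frame mm [  1.8 -38.2  41.5] F [-0.1  2.7  5.5] width -0.0001
```

```bash
python3 -m handwheel '[{"fingers":1,"dx":-0.5,"dy":0,"dz":0,"yaw":0},{"fingers":1,"dx":-1.0,"dy":0,"dz":0,"yaw":0},{"fingers":1,"dx":-1.4,"dy":0,"dz":0,"yaw":0},{"fingers":1,"dx":-1.8,"dy":0,"dz":0,"yaw":0},{"fingers":1,"dx":-2.2,"dy":0,"dz":0,"yaw":0},{"fingers":1,"dx":-2.6,"dy":0,"dz":0,"yaw":0},{"fingers":1,"dx":-3.0,"dy":0,"dz":0,"yaw":0},{"fingers":1,"dx":-3.0,"dy":0,"dz":0,"yaw":0}]'; python3 -c "
from h import *
where(T)"
```

```text
time_s: 4.7
eef_pos: [0.505, -0.0608, 0.0415]
ee_rot: [2.05, 2.38, 0.0]
contact_force: [-0.3, 0.3, 4.7]
width: 0.0002
grip_force: 2.1
t 4.7 tcp frame mm [  1.6 -68.6  41.5] F [-0.2  0.4  4.7] width 0.0002
```

```bash
python3 -m handwheel '[{"fingers":1,"dx":-0.5,"dy":0,"dz":0,"yaw":0},{"fingers":1,"dx":-1.0,"dy":0,"dz":0,"yaw":0},{"fingers":1,"dx":-1.5,"dy":0,"dz":0,"yaw":0},{"fingers":1,"dx":-2.0,"dy":0,"dz":0,"yaw":0},{"fingers":1,"dx":-2.5,"dy":0,"dz":0,"yaw":0},{"fingers":1,"dx":-3.0,"dy":0,"dz":0,"yaw":0},{"fingers":1,"dx":-3.3,"dy":0,"dz":0,"yaw":0},{"fingers":1,"dx":-3.5,"dy":0,"dz":0,"yaw":0}]'; python3 -c "
from h import *
where(T); env.camera('top')
for n in ('push_face','release_pad'):
    for d in env.pinpoint(n,'top')[:1]: print(n,np.round(1000*R.from_euler('z',-T[2]).apply(np.array(d['point'])-[T[0],T[1],0]),1),d['p'])"
```

```text
time_s: 5.5
eef_pos: [0.5099, -0.0946, 0.0415]
ee_rot: [-2.05, -2.379, -0.001]
contact_force: [1.4, 17.5, 11.5]
width: -0.0
grip_force: 10.1
t 5.5 tcp frame mm [   1.5 -102.8   41.5] F [ 3.9 17.1 11.5] width -0.0
```

17 N at y = -103 mm is where the end stop should be. I'll hold briefly, ease off and lift.

```bash
python3 -m handwheel '[{"fingers":1,"dx":-0.1,"dy":0,"dz":0,"yaw":0},{"fingers":1,"dx":-0.1,"dy":0,"dz":0,"yaw":0},{"fingers":1,"dx":-0.1,"dy":0,"dz":0,"yaw":0},{"fingers":1,"dx":0.2,"dy":0,"dz":0,"yaw":0},{"fingers":1,"dx":0.3,"dy":0,"dz":-0.5,"yaw":0},{"fingers":1,"dx":0.3,"dy":0,"dz":-3,"yaw":0},{"fingers":1,"dx":0.3,"dy":0,"dz":-7,"yaw":0},{"fingers":0.6,"dx":0.3,"dy":0,"dz":-12,"yaw":0},{"fingers":0.6,"dx":5,"dy":0,"dz":-14,"yaw":0},{"fingers":0.6,"dx":9,"dy":0,"dz":-17,"yaw":0},{"fingers":0.6,"dx":9,"dy":0,"dz":-17,"yaw":0},{"fingers":0.6,"dx":9,"dy":0,"dz":-17,"yaw":0}]'; python3 - <<'E'
from h import *
where(T); s=env.observe(); im=snap('wrist','w2.png')
p=env.camera_params('wrist'); Tc=np.array(p['T_tool_cam']); K=np.array(p['K']); Rt=R.from_rotvec(s['ee_rot']).as_matrix()
b=im[...,::-1].copy()
for P,c in(([[-70,-170,8],[70,-170,8],[70,105,8],[-70,105,8]],(0,255,255)),([[-56,-67,38],[56,-67,38],[56,-55,38],[-56,-55,38]],(0,255,0)),([[-76,.6,34],[76,.6,34],[76,74.6,34],[-76,74.6,34]],(255,0,255))):
    q=(w(T,np.array(P)/1000)-s['eef_pos'])@Rt
    q=(q-Tc[:3,3])@Tc[:3,:3]@K.T; cv2.polylines(b,[(q[:,:2]/q[:,2:]).astype(np.int32)],True,c,1)
cv2.imwrite('pics/w2o.png',b)
plan(T,[0,.092,.06])
for n in ('push_face','release_pad','power_bank','post_gap'):
    for d in env.pinpoint(n,'wrist')[:1]: print(n,np.round(1000*R.from_euler('z',-T[2]).apply(np.array(d['point'])-[T[0],T[1],0]),1),d['p'])
E
```

```text
time_s: 6.85
eef_pos: [0.4965, -0.0059, 0.2114]
ee_rot: [2.048, 2.382, -0.0]
contact_force: [-0.2, 0.0, -0.1]
width: 0.0347
grip_force: 0.0
t 6.85 tcp frame mm [  1.5 -13.1 211.4] F [-0.2  0.1 -0.1] width 0.0347
dx dy dz cm [10.57 -0.11 15.06] yaw -0.0
push_face [   0.4 -114.1   55.4] 0.89
release_pad [  1.8 -95.7  42.5] 0.83
power_bank [-6.  40.1 21.5] 0.79
post_gap [ 0.  73.6 19.9] 0.76
```

View pics/w2o.png

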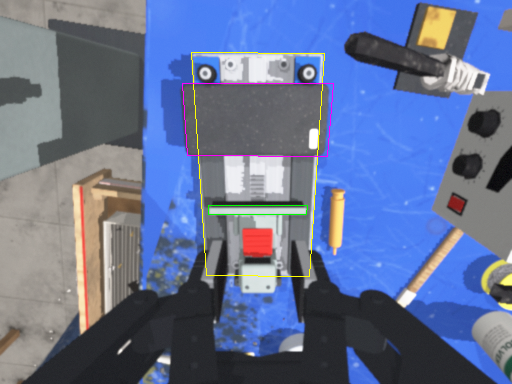

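The jaw is back at its stop with the lever up, and the bank still lies at the posts (185–328, 82–156 px). The fingers measure about 64 mm over their backs, so they fit the 82 mm gap between the posts. I'll descend there.

```bash
python3 -m handwheel '[{"fingers":0.6,"dx":5,"dy":-0.1,"dz":0,"yaw":0},{"fingers":0.6,"dx":10.8,"dy":-0.1,"dz":1,"yaw":0},{"fingers":0.6,"dx":10.8,"dy":-0.1,"dz":5,"yaw":0},{"fingers":0.6,"dx":10.8,"dy":-0.1,"dz":9,"yaw":0},{"fingers":0.6,"dx":10.8,"dy":-0.1,"dz":13,"yaw":0},{"fingers":0.6,"dx":10.8,"dy":-0.1,"dz":15,"yaw":0},{"fingers":0.6,"dx":10.8,"dy":-0.1,"dz":15,"yaw":0},{"fingers":0.6,"dx":10.8,"dy":-0.1,"dz":15,"yaw":0}]'; python3 -c "
from h import *
where(T);plan(T,[0,.094,.022])"
```

```text
time_s: 7.9
eef_pos: [0.4801, 0.1, 0.0617]
ee_rot: [-2.051, -2.38, 0.0]
contact_force: [-0.4, 0.4, -0.4]
width: 0.0345
grip_force: 0.0
t 7.9 tcp frame mm [ 1.  94.1 61.7] F [-0.3  0.5 -0.4] width 0.0345
dx dy dz cm [-0.01 -0.1   3.97] yaw -0.001
```

```bash
python3 -m handwheel '[{"fingers":0.6,"dx":0,"dy":-0.1,"dz":1,"yaw":0},{"fingers":0.6,"dx":0,"dy":-0.1,"dz":2,"yaw":0},{"fingers":0.6,"dx":0,"dy":-0.1,"dz":3,"yaw":0},{"fingers":0.6,"dx":0,"dy":-0.1,"dz":3.9,"yaw":0},{"fingers":0.6,"dx":0,"dy":-0.1,"dz":3.9,"yaw":0}]'; python3 -c "
from h import *
where(T);plan(T,[0,.0585,.022])"
```

```text
time_s: 8.4
eef_pos: [0.478, 0.1003, 0.021]
ee_rot: [-2.049, -2.379, 0.002]
contact_force: [0.0, -0.6, 0.1]
width: 0.0341
grip_force: 0.0
t 8.4 tcp frame mm [-1.1 94.7 21. ] F [-0.1 -0.6  0.1] width 0.0341
dx dy dz cm [-3.62  0.11 -0.1 ] yaw -0.0
```

No contact on the way down. I'll push slowly, 3.5 cm in all.

```bash
python3 -m handwheel '[{"fingers":0.6,"dx":-0.5,"dy":0,"dz":0,"yaw":0},{"fingers":0.6,"dx":-0.8,"dy":0,"dz":0,"yaw":0},{"fingers":0.6,"dx":-1.1,"dy":0,"dz":0,"yaw":0},{"fingers":0.6,"dx":-1.4,"dy":0,"dz":0,"yaw":0},{"fingers":0.6,"dx":-1.7,"dy":0,"dz":0,"yaw":0},{"fingers":0.6,"dx":-2.0,"dy":0,"dz":0,"yaw":0},{"fingers":0.6,"dx":-2.3,"dy":0,"dz":0,"yaw":0},{"fingers":0.6,"dx":-2.6,"dy":0,"dz":0,"yaw":0},{"fingers":0.6,"dx":-2.9,"dy":0,"dz":0,"yaw":0},{"fingers":0.6,"dx":-3.2,"dy":0,"dz":0,"yaw":0},{"fingers":0.6,"dx":-3.4,"dy":0,"dz":0,"yaw":0},{"fingers":0.6,"dx":-3.5,"dy":0,"dz":0,"yaw":0}]'; python3 -c "
from h import *
where(T);snap('wrist','w3.png')
for n in ('power_bank','post_gap'):
    for d in env.pinpoint(n,'wrist')[:1]: print(n,np.round(1000*R.from_euler('z',-T[2]).apply(np.array(d['point'])-[T[0],T[1],0]),1),d['p'])"
```

```text
time_s: 9.6
eef_pos: [0.484, 0.0655, 0.0223]
ee_rot: [2.05, 2.38, 0.0]
contact_force: [-0.2, 1.5, 1.3]
width: 0.0341
grip_force: 0.9
t 9.6 tcp frame mm [-0.3 59.4 22.3] F [0.1 1.5 1.3] width 0.0341
power_bank [-7.1 14.4 24.2] 0.78
post_gap [-2.1 72.8 18.6] 0.61
```

Retreat: back off, then straight up, then check.

```bash
python3 -m handwheel '[{"fingers":0.6,"dx":0.6,"dy":0,"dz":0,"yaw":0},{"fingers":0.6,"dx":1.5,"dy":0,"dz":0,"yaw":0},{"fingers":0.6,"dx":1.5,"dy":0,"dz":-2,"yaw":0},{"fingers":0.6,"dx":1.5,"dy":0,"dz":-6,"yaw":0},{"fingers":0.6,"dx":1.5,"dy":0,"dz":-10,"yaw":0},{"fingers":0.6,"dx":1.5,"dy":0,"dz":-15,"yaw":0},{"fingers":0.6,"dx":-2,"dy":0,"dz":-18,"yaw":0},{"fingers":0.6,"dx":-6,"dy":0,"dz":-18,"yaw":0},{"fingers":0.6,"dx":-6,"dy":0,"dz":-18,"yaw":0},{"fingers":0.6,"dx":-6,"dy":0,"dz":-18,"yaw":0}]'; python3 - <<'E'
from h import *
where(T); s=env.observe(); im=snap('wrist','w4.png')
p=env.camera_params('wrist'); Tc=np.array(p['T_tool_cam']); K=np.array(p['K']); Rt=R.from_rotvec(s['ee_rot']).as_matrix()
b=im[...,::-1].copy()
for P,c in(([[-56,-67,38],[56,-67,38],[56,-55,38],[-56,-55,38]],(0,255,0)),([[-76,-27,34],[76,-27,34],[76,47,34],[-76,47,34]],(255,0,255))):
    q=(w(T,np.array(P)/1000)-s['eef_pos'])@Rt
    q=(q-Tc[:3,3])@Tc[:3,:3]@K.T; cv2.polylines(b,[(q[:,:2]/q[:,2:]).astype(np.int32)],True,c,1)
cv2.imwrite('pics/w4o.png',b)
for n in ('push_face','release_pad','power_bank','flux_syringe'):
    for d in env.pinpoint(n,'wrist')[:1]: print(n,np.round(1000*R.from_euler('z',-T[2]).apply(np.array(d['point'])-[T[0],T[1],0]),1),d['p'])
E
```

```text
time_s: 10.75
eef_pos: [0.4926, 0.0066, 0.202]
ee_rot: [-2.051, -2.379, 0.0]
contact_force: [0.5, 0.4, 0.2]
width: 0.0344
grip_force: 0.0
t 10.75 tcp frame mm [-6.00e-01 -1.00e-01  2.02e+02] F [0.6 0.3 0.2] width 0.0344
push_face [ 1.000e-01 -1.137e+02  5.670e+01] 0.93
release_pad [  1.3 -97.   44. ] 0.75
power_bank [-6.8 12.3 22. ] 0.68
flux_syringe [ 97.9 -85.5  -2.2] 0.82
```

View pics/w4o.png

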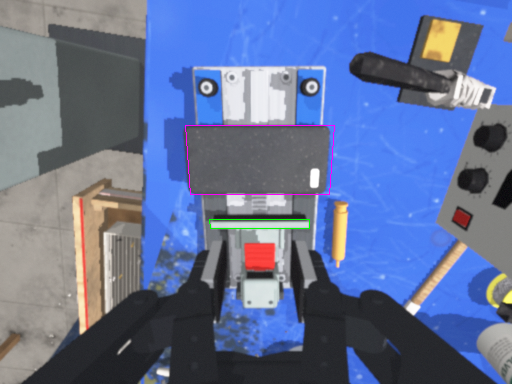

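The bank is straight and centred at about y = 10–12 mm (187–331, 125–194 px). The jaw is back, the lever is up and the hand is clear, so I'm handing in.

```bash
python3 -c "
from station import env
print(env.finish_job())"
```

```text
the job is handed in; nothing more can be done
None
```

I handed the job in at about 11 s: the jaw is at its end stop with the lever up, the power bank lies flat and straight in the middle of the opened clamp (centre at frame y of about 10–12 mm), nothing else was touched, and the hand is clear; the hand-in returned no verdict.

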